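Check a medicine cold box with its indicator gauge

TASK

Take the loose cap off the guide tube on the medicine cold box and set it, without dropping it, over the post of the cap holder. Then take the gauge rod from its stand, insert it into the guide tube until its collar stops on the tube's rim, keep it there for about a second, and withdraw it completely. Finish still holding the gauge in the gripper, motionless and level (rod horizontal) at least 20 cm above the desk and clear of everything else, so that its tip can be read; do not put it down, and leave the vial, the carton and the amber bottle undisturbed.

Things in the scene. Friction and masses are not known exactly. Their poses are not given: they have to be found in the camera images.
- coldbox: white insulated medicine box, 180 (x) x 220 (y) x 105 mm tall, fixed to the desk; origin at the centre of its underside, z up. An aluminium guide tube stands upright in its lid, 35 mm from the centre towards the box's -x side (the side facing the robot)
- tube_mouth (a point): centre of the guide tube's open top rim, 30 mm above the box lid and 135 mm above the desk; z points up along the tube. Bore 16 mm, widening over the top 8 mm to a 23 mm mouth; rim 28 mm across, open downwards for 105 mm. At the start the cap covers it
- cap_center (a point): centre (half-way up) of the loose grey push cap: a round cap 38 mm across and 32 mm tall, closed above (top 14 mm thick), with a hollow below 32 mm across and 18 mm deep that slips loosely over the tube; about 30 g, nothing locks it. z points up. On the tube its underside hangs 12 mm above the box lid
- cap_holder: cap holder: a low steel disc 76 mm across and 10 mm thick with one short post in its middle, fixed; origin at the centre of its underside. May stand to the left or the right
- post_top (a point): centre of the flat top of the cap holder's post, 48 mm above the desk. The post is 22 mm across, narrowing over its top 6 mm to 16 mm; a cap set over it rests with its inner ceiling on this top, its centre then 2 mm below this point
- gauge_stand: gauge stand: a square dark steel foot 60 x 60 x 12 mm with one upright steel sleeve 28 mm across its rim, 105 mm tall in all, same bore as the guide tube, fixed; origin at the centre of its underside. May stand to the left or the right
- gauge_handle (a point): centre of the gauge's round black handle (18 mm across, 58 mm long along z). The gauge, about 70 g, is a straight rod; its z axis runs from the tip to the handle. It starts upright in the stand with its collar resting on the sleeve's rim, the handle centre 152 mm above the desk. From this point along -z: underside of the collar at 47 mm, tip at 127 mm
- gauge_collar (a point): centre of the underside of the gauge's steel collar (disc 32 mm across, 5 mm thick), which stops on the tube's rim
- gauge_tip (a point): rounded tip of the gauge's steel rod (8 mm across, reaches 80 mm beyond the collar); a white indicator band lies just behind it. z points from the tip to the handle
- vial: bystander: loose small glass vial, 30 mm across, 58 mm tall; origin at the centre of its underside
- carton: bystander: loose blue carton, 50 x 100 x 60 mm tall; origin at the centre of its underside
- amber_bottle: bystander: loose amber bottle, 48 mm across, 90 mm tall; origin at the centre of its underside
Things that resemble listed ones, but are neither listed nor needed, are in the scene too. Of the things that look like the part that bears cap_center, the smaller one is meant.

How it is judged:
By the outcome, as a careful person would: the job done as asked, in the order asked, and still so for the second after the job is handed in, while the arm keeps its last pose, push and grip.
It also fails if it takes over 67 s, if anything falls off the work surface, if the arm or the gripper's body presses on something with over 40 N, if the wrist force passes 120 N, or if a joint passes its speed limit or range.

ROBOT

A 6-joint arm with a two-finger parallel gripper is mounted at the origin on the work surface. World frame = base frame: x ahead of the robot, y to its left, z up, the work surface at z = 0. Lengths are in m, angles in rad, forces in N, time in s.
With the tool pointing down it reaches from about 0.225 to 0.875 m from the base axis. Payload 3.4 kg.
Tool frame: the origin (TCP) lies at the very end of the fingers, on their centre line; the grasp point (between the pads) lies 19 mm behind it; z points along the fingers, y is the direction in which the jaws open and shut (so a half turn about z gives the same grasp; the last joint's range is limited). The gripper opens to 85 mm and grips with 20 to 120 N. Pads are 22 mm wide; open, the fingers measure 114 mm over their backs; the gripper's body (76 mm by 85 mm) begins 54 mm behind the grasp point. The pads swing forward as they close: fully open they stand 13 mm farther back than shut.
Start: joints at [-0.121, 0.276, 1.505, -0, 1.361, -0.121], TCP at [0.575, -0, 0.231] pointing down, gripper open.
Joint ranges: [-2.89, 2.89], [-0.75, 2.08], [0.22, 2.7], [-1.18, 4.32], [0.11, 2.71], [-2.7, 2.7]. Speed limits (rad/s): [2.57, 2.57, 3.14, 3.14, 3.14, 3.14].

INTERFACE

Orientations are given as a unit quaternion [w, x, y, z].
In Python, from rig import manip gives the robot as it stands. The module is installed in compiled form; this text tells all that it offers.
- The arm moves only by the tool carry_out, never from a script. Its argument "moves" is one flat list of numbers, 5 for each row, row after row: the opening in per cent of the stroke, from 0 (shut) to 100 (fully open), then the shift along the world's x, y, z in cm, then the turn about the world's z in rad. A call has exactly 10 rows; each row shifts and turns the commanded pose from where the row before left it; what a row does not reach is not made up. A row lasts 1/10 s, in which the tool goes at most 50 mm and 8.59 degrees, less where a joint would pass 70% of its speed; a pose out of reach is approached as far as the arm can. A call is refused whole if a number of a shift passes 5 or a number of a turn 0.15, either way. A call with a gripper value outside its range is refused whole. The fingers move at their own pace and stop on an object; "squeeze" is the grip in N (left out, the last holds). Time passes only in rows, so rows that do not move let the fingers close, or fill a call up. It gives the time, the measured TCP pose, the force and the opening at its end, in the units of the state.
- manip.get_state(): the state, without advancing time (a new reading comes with each control period).
- manip.get_image(name): name is "scene" or "side" or "wrist"; returns the picture (420x560x3 uint8, red, green, blue); there is no depth.
- manip.camera_info(name): a dict with "fov_y" (degrees; the focal length in pixels is half the picture's height over the tangent of half this angle, whatever the lens; pixels are square), "cx", "cy" (the principal point, pixels), "dist" ([k1, k2, p1, p2, k3] as OpenCV has them; the pictures are not rectified), "rvec" (rotation vector, rad) and "tvec" (3), from world to camera coordinates, as OpenCV has them; the wrist camera has in their place "hand_eye" (4x4, takes a point from camera to tool coordinates, whose origin is the TCP and whose axes are the flange's). Camera axes: x right, y down, z forward; pixel columns grow to the right and rows downward; lengths in m; the calibration is good to about 2 mm. A picture is of the moment at which its call begins: read the wrist's pose just before it. camera_info takes no time and is no camera call.
- manip.sign_off(): hands the job in, once; it reports no verdict.
The state is a dict: "clock": time; "qpos": joint angles; "qd": joint speeds; "effort": joint torques, N m; "position": TCP position; "ee_rot": TCP orientation; "contact_force": force on the tool from outside, world axes, zero at the start; "moment": the same for the moment, N m; "width": finger opening in m.
Only numpy, scipy, OpenCV 4.12 (cv2) and the standard library are available. Lean on these libraries where they do the work, as an engineer would, in place of code of your own. Each camera call takes 0.05 s, during which the arm holds its last target. There are 200 camera calls.

## Working session

There is one attempt and no reset: what is moved stays moved. The work goes in short steps, Python scripts to look and compute and a tool call to move; the robot and the scene stay as the last step left them, time stands still between calls to the robot, and variables do not carry over. Pictures are saved under pics/ and viewed, about 8 in all and at most 12, crops included, and the job is handed in when it is done.

Besides the shell and the picture viewer there is one more tool, called as name(argument=value, ...) on one line, values as JSON. carry_out: Moves the arm, as the interface text tells. Its arguments: {"type":"object","properties":{"moves":{"type":"array","items":{"type":"number"}},"squeeze":{"type":"number"}},"required":["moves"]}

```bash
mkdir -p pics
cat > h.py <<'E'
import numpy as np, cv2
from scipy.spatial.transform import Rotation as R
from rig import manip
def cam(name,st=None):
    c=manip.camera_info(name); f=210/np.tan(np.radians(c['fov_y'])/2)
    K=np.array([[f,0,c['cx']],[0,f,c['cy']],[0,0,1.]]); d=np.array(c['dist'],float)
    if 'rvec' in c:
        r=cv2.Rodrigues(np.array(c['rvec'],float))[0]; t=np.array(c['tvec'],float).ravel()
    else:
        st=st or manip.get_state(); q=st['ee_rot']
        T=np.eye(4); T[:3,:3]=R.from_quat([q[1],q[2],q[3],q[0]]).as_matrix(); T[:3,3]=st['position']
        W=np.linalg.inv(T@np.array(c['hand_eye'])); r=W[:3,:3]; t=W[:3,3]
    return K,d,r,t
def ray(name,uv,st=None):
    K,d,r,t=cam(name,st); p=cv2.undistortPoints(np.array([[uv]],float),K,d)[0,0]
    v=r.T@np.array([p[0],p[1],1]); return -r.T@t, v/np.linalg.norm(v)
def atz(name,uv,z,st=None):
    o,v=ray(name,uv,st); return o+v*(z-o[2])/v[2]
def tri(a,b):
    A=np.zeros((3,3));B=np.zeros(3)
    for o,v in (a,b):
        P=np.eye(3)-np.outer(v,v);A+=P;B+=P@o
    return np.linalg.solve(A,B)
def proj(name,X,st=None):
    K,d,r,t=cam(name,st); return cv2.projectPoints(np.array(X,float).reshape(-1,1,3),cv2.Rodrigues(r)[0],t,K,d)[0].reshape(-1,2)
def save(name,fn,crop=None,s=1):
    im=manip.get_image(name)
    cv2.imwrite('pics/raw_'+fn,im[:,:,::-1])
    if crop: x0,y0,x1,y1=crop; im=im[y0:y1,x0:x1]
    cv2.imwrite('pics/'+fn,cv2.resize(im[:,:,::-1],None,fx=s,fy=s,interpolation=cv2.INTER_CUBIC))
E
python3 - <<'E'
from h import *
print(manip.get_state())
for n in('scene','side','wrist'): save(n,n+'0.png')
for n in('scene','side'):
    K,d,r,t=cam(n);print(n,-r.T@t,r[2])
print(manip.camera_info('wrist'))
E
```

```text
{'clock': 0.0, 'qpos': array([-1.20994874e-01,  2.76600456e-01,  1.50613060e+00,  3.23715347e-05,
        1.36069232e+00, -1.21003748e-01]), 'qd': array([-0.00095857,  0.00091418,  0.00109866, -0.00039158, -0.00082574,
       -0.00185185]), 'effort': array([ 6.20495921e-04, -4.16768074e+01, -2.45808578e+01, -1.52056768e-04,
        1.11346930e-02,  1.69860516e-05]), 'position': array([5.74477251e-01, 7.27438524e-05, 2.30437602e-01]), 'ee_rot': array([-7.30411482e-04,  7.07105745e-01,  7.07107225e-01, -5.51939018e-04]), 'contact_force': array([-0.38320132, -0.24526602, -0.58653494]), 'moment': array([ 0.02298759, -0.01929516,  0.03891719]), 'width': 0.08516055227421955}
scene [1.16800675 0.36761935 1.152897  ] [-0.49183191 -0.30409593 -0.81585969]
side [ 0.49999916 -0.75560082  0.53141692] [ 0.07001866  0.8772057  -0.47498162]
{'fov_y': 63.11885622281308, 'cx': 279.16317525659747, 'cy': 214.25065170282443, 'dist': array([0.01503753, 0.        , 0.        , 0.        , 0.        ]), 'hand_eye': array([[ 9.28971948e-04, -9.61830918e-01, -2.73642872e-01,
         6.92475898e-02],
       [ 9.99998844e-01,  1.22295047e-03, -9.03735227e-04,
        -5.28172287e-04],
       [ 1.20389216e-03, -2.73641716e-01,  9.61830942e-01,
        -1.41413499e-01],
       [ 0.00000000e+00,  0.00000000e+00,  0.00000000e+00,
         1.00000000e+00]])}
```

View pics/scene0.png

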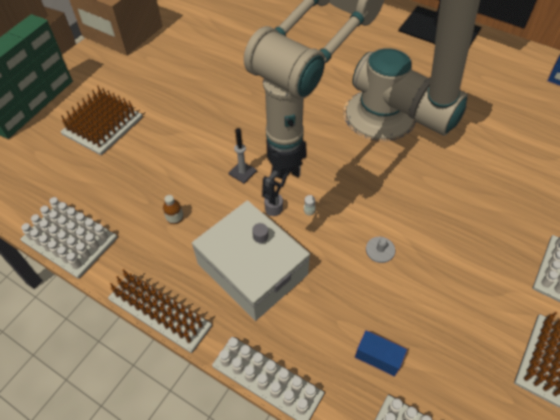

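View pics/side0.png

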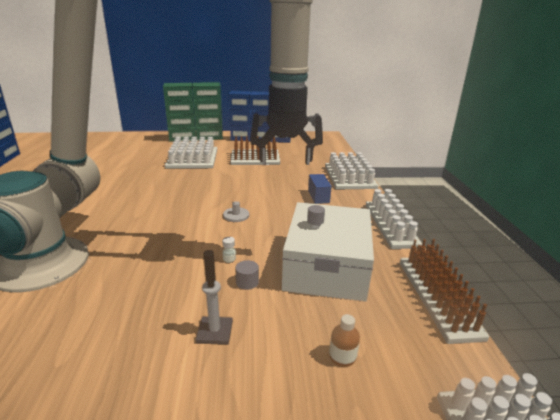

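Run:
```python
import cv2,numpy as np
a=cv2.imread('pics/raw_scene0.png')[115:315,150:410]; b=cv2.imread('pics/raw_side0.png')[195:375,180:400]
cv2.imwrite('pics/s3.png',cv2.resize(a,None,fx=3,fy=3,interpolation=2))
cv2.imwrite('pics/d3.png',cv2.resize(b,None,fx=3.3,fy=3.3,interpolation=2))
```

```text
(no output)
```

View pics/s3.png

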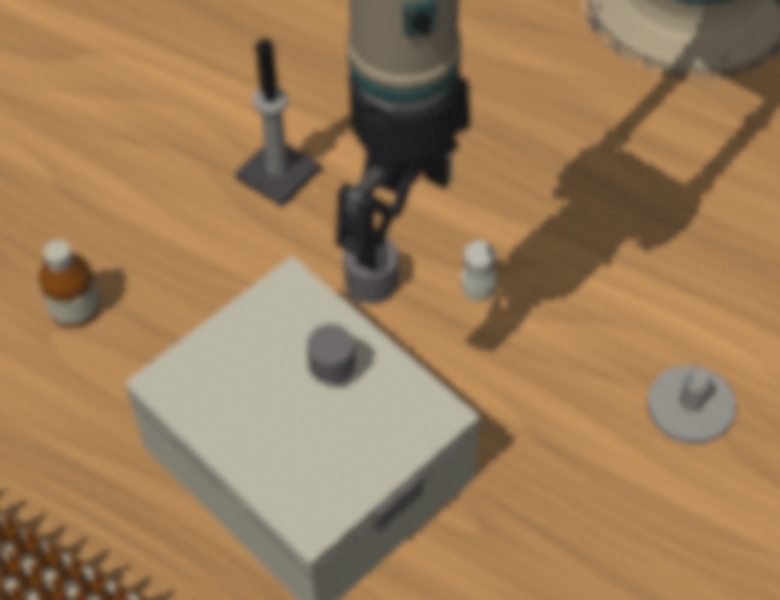

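View pics/d3.png

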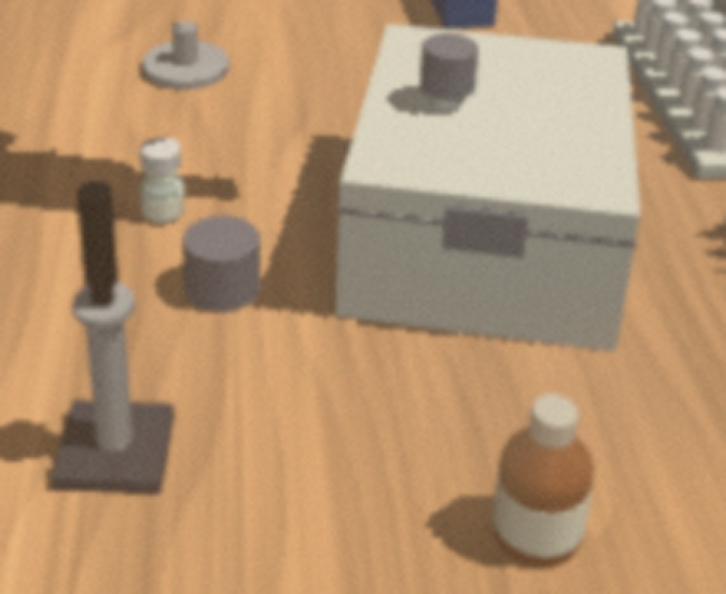

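Run:
```python
from h import *
S=lambda x,y:(x/3+150,y/3+115); D=lambda x,y:(x/3.3+180,y/3.3+195)
P={'captop':(S(331,341),D(449,46),.149),'post':(S(698,378),D(185,28),.048),'disc':(S(692,402),D(185,63),.01),
'collar':(S(270,99),D(104,297),.109),'htop':(S(264,43),D(96,187),.181),'vialtop':(S(480,251),D(162,147),.058),'ambertop':(S(57,248),D(554,407),.09),
'lidFar-x':(S(475,420),D(388,26),.105),'lidNear-x':(S(292,258),D(343,185),.105),'lidNear+x':(S(128,383),D(637,213),.105),'decoy':(S(371,252),D(222,238),.045)}
for k,(a,b,z) in P.items():
    print(k,np.round(tri(ray('scene',a),ray('side',b)),4),atz('scene',a,z).round(4),atz('side',b,z).round(4))
```

```text
captop [ 0.6413 -0.0264  0.1472] [ 0.6408 -0.0254  0.149 ] [ 0.6417 -0.0312  0.149 ]
post [0.4553 0.2181 0.0406] [0.4567 0.2195 0.048 ] [0.4586 0.1997 0.048 ]
disc [0.4553 0.2195 0.0044] [0.4571 0.2205 0.01  ] [0.4572 0.2074 0.01  ]
collar [ 0.4296 -0.2322  0.1093] [ 0.4291 -0.2324  0.109 ] [ 0.4298 -0.232   0.109 ]
htop [ 0.4295 -0.2332  0.18  ] [ 0.4288 -0.2327  0.181 ] [ 0.4308 -0.2358  0.181 ]
vialtop [ 0.4463 -0.0013  0.0571] [ 0.4443 -0.0008  0.058 ] [ 0.4484 -0.0049  0.058 ]
ambertop [ 0.6545 -0.3031  0.0897] [ 0.6538 -0.3026  0.09  ] [ 0.6552 -0.3039  0.09  ]
lidFar-x [0.618  0.0933 0.1011] [0.6204 0.0943 0.105 ] [0.6167 0.086  0.105 ]
lidNear-x [ 0.5641 -0.1188  0.1007] [ 0.565  -0.1166  0.105 ] [ 0.5647 -0.1265  0.105 ]
lidNear+x [ 0.7366 -0.1602  0.1033] [ 0.7365 -0.159   0.105 ] [ 0.7365 -0.1631  0.105 ]
decoy [ 0.4883 -0.0894  0.0416] [ 0.4878 -0.0877  0.045 ] [ 0.4903 -0.0959  0.045 ]
```

carry_out(moves=[100,2.2,-0.9,0,0,100,2.2,-0.9,0,0,100,2.3,-0.8,0,0,100,0,0,0,0,100,0,0,0,0,100,0,0,0,0,100,0,0,0,0,100,0,0,0,0,100,0,0,0,0,100,0,0,0,0])

```text
clock: 1.15
position: [0.6419, -0.0259, 0.2316]
ee_rot: [0.0, 0.707, 0.707, 0.0]
contact_force: [0.6, -0.1, -0.6]
width: 0.0855
```

Run:
```python
from h import *
st=manip.get_state(); print(st['position'],st['ee_rot'],st['contact_force'],st['clock'])
save('wrist','w1.png',None,1.3)
print(proj('wrist',[[.641,-.026,.149],[.641,-.026,.105],st['position']],st)*1.3)
```

```text
[ 0.64185203 -0.0258536   0.23159333] [1.55600823e-04 7.07040107e-01 7.07173420e-01 1.28396219e-04] [ 0.57973119 -0.12727026 -0.55932407] 1.15
[[362.62802644 288.84770853]
 [362.72814442 267.93122043]
 [364.73738901 358.61087131]]
```

View pics/w1.png

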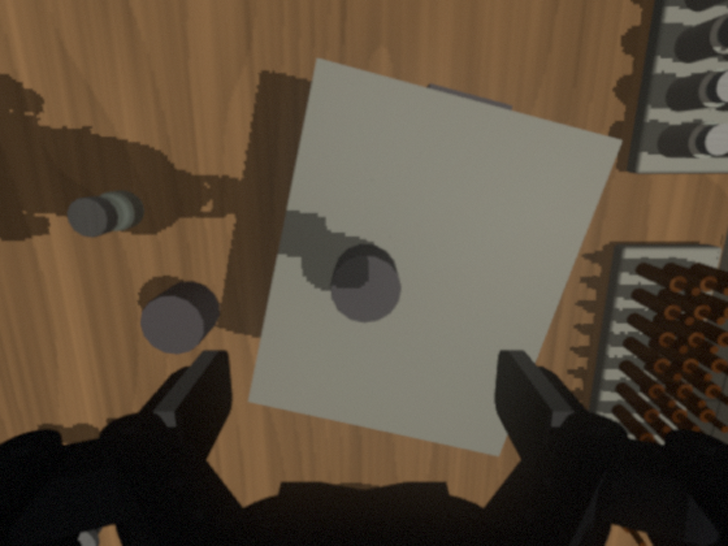

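carry_out(moves=[100,0.1,0.1,-3.5,0,100,0,0,-3.5,0,100,0,0,-2.8,0,100,0,0,-1.5,0,100,0,0,0,0,30,0,0,0,0,30,0,0,0,0,30,0,0,0,0,30,0,0,0,0,30,0,0,0,0], squeeze=40)

```text
clock: 2.2
position: [0.6437, -0.0251, 0.1199]
ee_rot: [0.001, 0.707, 0.707, 0.001]
contact_force: [-0.4, -0.2, 5.6]
width: 0.0371
```

carry_out(moves=[20,0,0,2,0,20,0,0,4,0,20,0,0,4,0,20,-1.7,1.5,1,0,20,-3.4,3.6,0,0,20,-3.4,3.6,0,0,20,-3.4,3.6,0,0,20,-3.4,3.6,0,0,20,-3.4,3.6,0,0,20,0,0,0,0])

```text
clock: 3.2
position: [0.4509, 0.1735, 0.2285]
ee_rot: [-0.002, 0.705, 0.709, -0.0]
contact_force: [0.5, -0.5, -0.8]
width: 0.037
```

Run:
```python
from h import *
st=manip.get_state(); print(st['position'],st['ee_rot'],st['contact_force'],st['width'],st['clock'])
save('wrist','w2.png',None,1.3)
print(proj('wrist',[[.4565,.2195,.048],[.4565,.2195,.01],[.4565,.2195,.0]],st)*1.3)
```

```text
[0.45088756 0.17348935 0.22847926] [-1.91787598e-03  7.05183750e-01  7.09021937e-01 -3.06718623e-04] [ 0.52638422 -0.52912261 -0.78297948] 0.03696465641434145 3.2
[[373.21647797 186.64400467]
 [372.35655273 183.16122395]
 [372.15909797 182.36147629]]
```

View pics/w2.png

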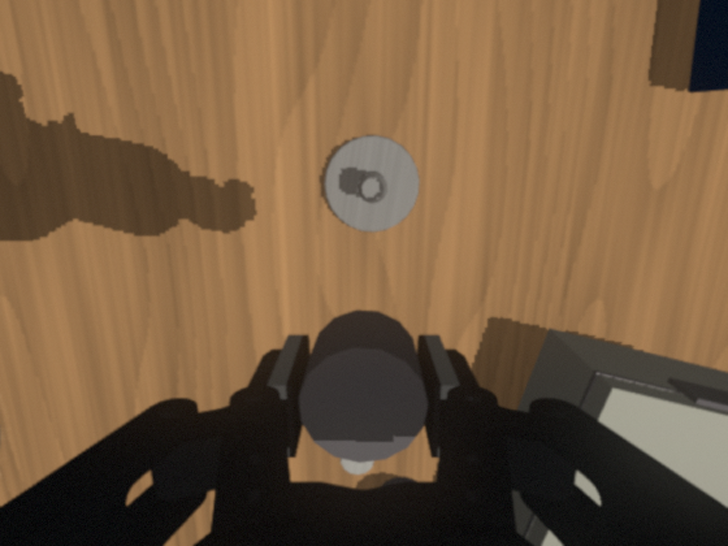

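carry_out(moves=[20,0,2.5,0,0,20,0,2.4,0,0,20,0,0,-2,0,20,0,0,-4,0,20,0,0,-4,0,20,0,0,-3,0,20,0,0,-2,0,20,0,0,-2,0,20,0,0,-1,0,20,0,0,0,0])

```text
clock: 4.25
position: [0.4559, 0.2181, 0.047]
ee_rot: [-0.0, 0.707, 0.707, -0.001]
contact_force: [0.8, 0.1, -0.7]
width: 0.0371
```

carry_out(moves=[20,0,0,-0.5,0,20,0,0,-0.5,0,20,0,0,-0.4,0,20,0,0,0,0,20,0,0,0,0,20,0,0,0,0,20,0,0,0,0,20,0,0,0,0,20,0,0,0,0,20,0,0,0,0])

```text
clock: 5.25
position: [0.4561, 0.219, 0.0344]
ee_rot: [0.0, 0.707, 0.707, 0.0]
contact_force: [0.9, -0.3, -0.7]
width: 0.0371
```

carry_out(moves=[20,0,0,-0.1,0,20,0,0,0,0,20,0,0,-0.1,0,20,0,0,0,0,20,0,0,-0.1,0,20,0,0,0,0,20,0,0,0,0,20,0,0,0,0,20,0,0,0,0,20,0,0,0,0])

```text
clock: 6.25
position: [0.4561, 0.219, 0.0327]
ee_rot: [0.0, 0.707, 0.707, 0.0]
contact_force: [-2.9, 0.0, 12.2]
width: 0.0369
```

carry_out(moves=[100,0,0,0,0,100,0,0,0,0,100,0,0,0,0,100,0,0,0,0,100,0,0,0,0,100,0,0,1.5,0,100,0,0,4,0,100,0,0,5,0,100,0,0,5,0,100,0,0,5,0])

```text
clock: 7.25
position: [0.4556, 0.2189, 0.2382]
ee_rot: [-0.0, 0.707, 0.707, -0.0]
contact_force: [1.7, 0.1, -0.0]
width: 0.0856
```

carry_out(moves=[100,0,-2,2,0,100,-0.3,-4.5,0,0,100,-0.3,-4.8,0,0,100,-0.3,-4.8,0,0,100,-0.3,-4.8,0,0,100,-0.3,-4.8,0,0,100,-0.3,-4.8,0,0,100,-0.3,-4.8,0,0,100,-0.3,-4.8,0,0,100,-0.3,-2,0,0])

```text
clock: 8.25
position: [0.4287, -0.2061, 0.2561]
ee_rot: [0.001, 0.708, 0.706, -0.001]
contact_force: [0.1, 0.3, -0.7]
width: 0.0854
```

Run:
```python
from h import *
st=manip.get_state(); print(st['position'],st['ee_rot'],st['contact_force'],st['width'],st['clock'])
save('wrist','w3.png'); save('side','d2.png')
a=cv2.imread('pics/w3.png'); b=cv2.imread('pics/d2.png')[180:300,180:340]
cv2.imwrite('pics/c3.png',np.hstack([a[:,80:440],cv2.resize(b,(420,315)) if 0 else cv2.copyMakeBorder(cv2.resize(b,(420,315)),0,105,0,0,0)]))
p=proj('wrist',[[.4292,-.232,.181],[.4292,-.232,.11]],st); print(p-[80,0])
```

```text
[ 0.42869513 -0.20608039  0.25609519] [ 6.91623214e-04  7.08338099e-01  7.05872655e-01 -6.74079473e-04] [ 0.09471957  0.28763179 -0.66143562] 0.08543481550989512 8.25
[[201.05167972 261.15367949]
 [200.71971168 228.45811515]]
```

View pics/c3.png

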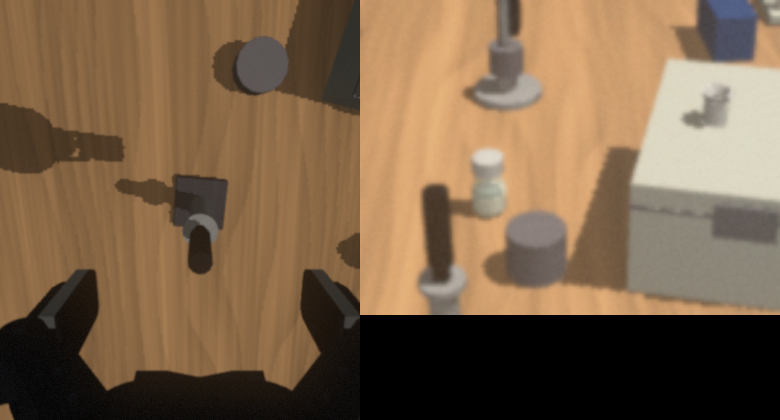

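carry_out(moves=[100,0,-1.5,0,0,100,0,-1.5,-1,0,100,0,0,-4,0,100,0,0,-4,0,100,0,0,-2.3,0,100,0,0,-1,0,100,0,0,0,0,5,0,0,0,0,5,0,0,0,0,5,0,0,0,0], squeeze=45)

```text
clock: 9.35
position: [0.4299, -0.2325, 0.1346]
ee_rot: [0.001, 0.707, 0.707, 0.0]
contact_force: [-0.3, 0.3, 0.1]
width: 0.0441
```

carry_out(moves=[5,0,0,0,0,5,0,0,0,0,5,0,0,0,0,5,0,0,0,0,5,0,0,0,0,5,0,0,0,0,5,0,0,0,0,5,0,0,0,0,5,0,0,0,0,5,0,0,0,0])

```text
clock: 10.35
position: [0.4293, -0.2323, 0.134]
ee_rot: [0.001, 0.707, 0.707, 0.0]
contact_force: [-0.7, 0.2, 6.4]
width: 0.0168
```

carry_out(moves=[5,0,0,0.5,0,5,0,0,1.5,0,5,0,0,2,0,5,0,0,2,0,5,0,0,2,0,5,0,0,2,0,5,0,0,2,0,5,0,0,2,0,5,0,0,0.5,0,5,0,0,0,0])

```text
clock: 11.35
position: [0.4292, -0.2321, 0.2787]
ee_rot: [0.001, 0.707, 0.707, 0.0]
contact_force: [-0.9, -0.1, -0.4]
width: 0.017
```

carry_out(moves=[5,1.1,0.5,0,0,5,2.7,2,0,0,5,2.7,2,0,0,5,2.7,2,0,0,5,2.7,2,0,0,5,2.7,2,0,0,5,2.7,2,0,0,5,2.7,2,0,0,5,1.4,1.2,0,0,5,0,0,0,0])

```text
clock: 12.35
position: [0.6443, -0.0728, 0.2762]
ee_rot: [-0.001, 0.706, 0.708, -0.0]
contact_force: [-0.5, 0.5, -1.5]
width: 0.0171
```

Run:
```python
from h import *
st=manip.get_state(); print(st['position'],st['ee_rot'],st['contact_force'],st['width'],st['clock'])
save('wrist','w4.png'); save('side','d4.png')
a=cv2.imread('pics/w4.png')[60:420,100:460]; b=cv2.imread('pics/d4.png')[90:270,220:420]
print('side crop x2 at 360+, (u-220)*2')
cv2.imwrite('pics/c4.png',np.hstack([a,cv2.resize(b,(400,360),interpolation=2)]))
print(proj('wrist',[[.643,-.025,.135]],st)-[100,60], (proj('side',[[.643,-.025,.135],st['position']-[0,0,.108]])-[220,90])*2+[360,0])
```

```text
[ 0.64430794 -0.07282201  0.27616897] [-1.28290872e-03  7.06104667e-01  7.08106230e-01 -3.47206371e-04] [-0.48659373  0.54969774 -1.52142602] 0.017073129533486404 12.35
side crop x2 at 360+, (u-220)*2
[[179.16228269  84.59218679]] [[551.50832929 246.44468374]
 [562.22215633 240.12612418]]
```

View pics/c4.png

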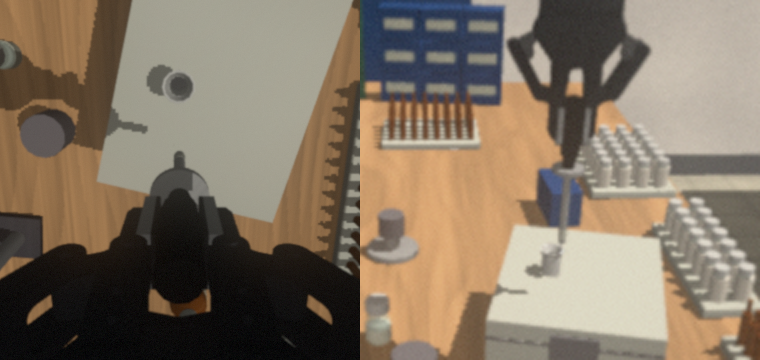

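carry_out(moves=[5,0,1.5,0,0,5,0,2,0,0,5,0,1.5,0,0,5,0,0,0,0,5,0,0,0,0,5,0,0,-1,0,5,0,0,-1.5,0,5,0,0,-1.5,0,5,0,0,-1,0,5,0,0,0,0])

```text
clock: 13.45
position: [0.6419, -0.0255, 0.226]
ee_rot: [-0.002, 0.707, 0.707, -0.001]
contact_force: [-0.3, 0.1, -0.5]
width: 0.0167
```

Free entry so far; go on to near the collar stop.

carry_out(moves=[5,0,0,-1,0,5,0,0,-1,0,5,0,0,-1,0,5,0,0,-1,0,5,0,0,-1,0,5,0,0,-0.6,0,5,0,0,-0.3,0,5,0,0,-0.1,0,5,0,0,0,0,5,0,0,0,0])

```text
clock: 14.45
position: [0.6434, -0.025, 0.1688]
ee_rot: [0.0, 0.707, 0.707, 0.0]
contact_force: [0.1, 0.3, -0.2]
width: 0.0166
```

carry_out(moves=[5,0,0,-0.2,0,5,0,0,0,0,5,0,0,-0.1,0,5,0,0,0,0,5,0,0,-0.1,0,5,0,0,0,0,5,0,0,-0.1,0,5,0,0,0,0,5,0,0,0,0,5,0,0,0,0])

```text
clock: 15.45
position: [0.6431, -0.025, 0.1641]
ee_rot: [0.0, 0.707, 0.707, 0.0]
contact_force: [-2.2, 0.0, 5.6]
width: 0.0171
```

carry_out(moves=[5,0,0,-0.1,0,5,0,0,0,0,5,0,0,0,0,5,0,0,0,0,5,0,0,0,0,5,0,0,0,0,5,0,0,0,0,5,0,0,0,0,5,0,0,0,0,5,0,0,0,0])

```text
clock: 16.45
position: [0.6431, -0.025, 0.1641]
ee_rot: [0.001, 0.707, 0.707, 0.0]
contact_force: [-3.8, 1.2, 9.4]
width: 0.0168
```

Run:
```python
from h import *
st=manip.get_state(); print(st['position'],st['contact_force'],st['width'],st['clock'])
save('side','d5.png'); save('scene','s5.png')
a=cv2.imread('pics/d5.png')[150:270,260:380]; b=cv2.imread('pics/s5.png')[170:290,200:320]
cv2.imwrite('pics/c5.png',np.hstack([cv2.resize(x,(390,390),interpolation=2) for x in(a,b)]))
```

```text
[ 0.64309176 -0.02503886  0.16405114] [-3.7772733   1.18618408  9.41012624] 0.016829956357787917 16.45
```

View pics/c5.png

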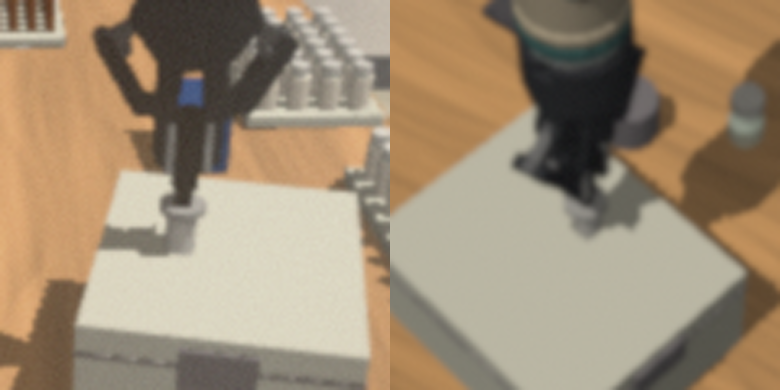

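carry_out(moves=[5,0,0,0,0,5,0,0,0,0,5,0,0,0,0,5,0,0,0.5,0,5,0,0,1.5,0,5,0,0,2,0,5,0,0,2.5,0,5,0,0,2.5,0,5,0,0,2.5,0,5,0,0,2.5,0])

```text
clock: 17.55
position: [0.6431, -0.025, 0.3026]
ee_rot: [-0.0, 0.707, 0.707, -0.0]
contact_force: [-0.1, -0.1, -1.4]
width: 0.0168
```

carry_out(moves=[5,0,0,0.5,0,5,-1.4,-1.1,0,0,5,-2.7,-2.2,0,0,5,-2.7,-2.2,0,0,5,-2.7,-2.2,0,0,5,-2.7,-2.2,0,0,5,-2.7,-2.2,0,0,5,-2.7,-2.2,0,0,5,-2.7,-2.2,0,0,5,-1.1,-1.4,0,0])

```text
clock: 18.55
position: [0.4263, -0.2047, 0.306]
ee_rot: [-0.001, 0.708, 0.707, -0.001]
contact_force: [0.8, -0.4, -0.7]
width: 0.0165
```

carry_out(moves=[5,0,0,-1,0,5,0,0,-2.5,0,5,0,0,-2.5,0,5,0,0,-2.5,0,5,0,0,-1.5,0,5,0,0,-0.9,0,5,0,0,0,0,5,0,0,0,0,5,0,0,0,0,5,0,0,0,0], squeeze=20)

```text
clock: 19.55
position: [0.4296, -0.2043, 0.1992]
ee_rot: [0.001, 0.707, 0.707, 0.0]
contact_force: [0.3, 0.6, 0.2]
width: 0.017
```

carry_out(moves=[5,0,-1,0,0,5,0,-1,-0.1,0,5,0,-0.9,-0.1,0,5,0,-1,-0.3,0,5,0,-0.9,-0.2,0,5,0,-0.9,-0.4,0,5,0,-0.8,-0.5,0,5,0,-1.5,-1.1,0,5,0,-1.3,-1.3,0,5,0,0,0,0])

```text
clock: 20.55
position: [0.4282, -0.299, 0.1559]
ee_rot: [-0.001, 0.708, 0.707, -0.001]
contact_force: [-0.2, -0.1, -0.6]
width: 0.0165
```

Run:
```python
from h import *
st=manip.get_state(); print(st['position'],st['contact_force'],st['width'],st['clock'])
save('side','d6.png'); save('scene','s6.png')
a=cv2.imread('pics/d6.png')[160:350,140:330]; b=cv2.imread('pics/s6.png')[80:200,190:310]
cv2.imwrite('pics/c6.png',np.hstack([cv2.resize(x,(390,390),interpolation=2) for x in(a,b)]))
G=st['position']+[0,0,.019]; t=np.radians(50)
X=[G,G+.127*np.array([0,np.sin(t),-np.cos(t)]),[.4292,-.232,.105]]
print((proj('side',X)-[140,160])*390/190, (proj('scene',X)-[190,80])*390/120+[390,0])
```

```text
[ 0.42822148 -0.29895846  0.15594656] [-0.24171998 -0.08908953 -0.59038772] 0.016529412340342425 20.55
[[131.09200644 243.99660988]
 [148.93654788 248.68114767]
 [146.3508663  260.28502252]] [[480.57565752 134.60543857]
 [584.44778091 247.12255172]
 [553.11905822 224.45652883]]
```

View pics/c6.png

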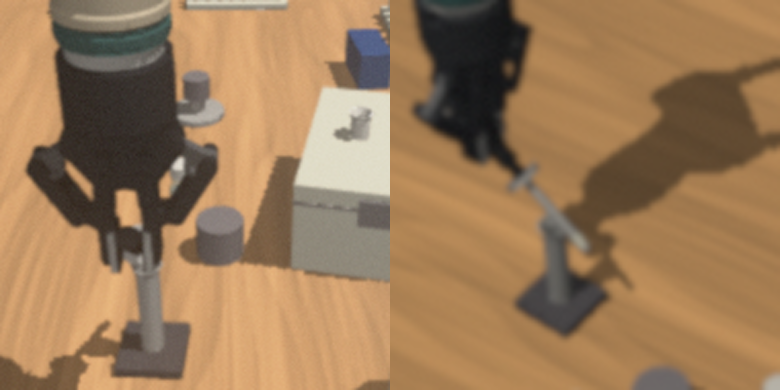

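carry_out(moves=[5,0,-1.1,-1.5,0,5,0,-0.7,-1.7,0,5,0,-0.3,-0.9,0,5,0,-0.2,-0.9,0,5,0,-0.1,-0.6,0,5,0,0,-0.6,0,5,0,0,-0.6,0,5,0,0,-0.1,0,5,0,0,0,0,5,0,0,0,0])

```text
clock: 21.65
position: [0.4289, -0.3206, 0.0894]
ee_rot: [-0.0, 0.707, 0.707, 0.0]
contact_force: [-0.4, -0.4, 2.0]
width: 0.0173
```

carry_out(moves=[3,0,0,0,0,3,0,0,0,0,3,0,0,0,0,3,0,0,0,0,3,0,0,0.5,0,3,0,0,1.5,0,3,0,0,3,0,3,0,0,4,0,3,0,0,4,0,3,0,0,4,0], squeeze=60)

```text
clock: 22.65
position: [0.4286, -0.3212, 0.2608]
ee_rot: [0.0, 0.707, 0.707, -0.0]
contact_force: [0.7, -0.8, -0.6]
width: 0.0164
```

carry_out(moves=[3,0,0.5,1,-0.12,3,0,1,1,-0.14,3,0,1,1,-0.14,3,0,1,1,-0.14,3,0,1,1,-0.14,3,0,1,0,-0.14,3,0,1,0,-0.14,3,0,1,0,-0.14,3,0,0,0,-0.14,3,0,0,0,-0.14])

```text
clock: 23.65
position: [0.4287, -0.2459, 0.3093]
ee_rot: [0.0, 0.996, 0.093, -0.0]
contact_force: [-0.7, 0.3, -0.8]
width: 0.0165
```

carry_out(moves=[3,0,0,0,-0.14,3,0,0,0,-0.05,3,0,0,0,0,3,0,0,0,0,3,0,0,0,0,3,0,0,0,0,3,0,0,0,0,3,0,0,0,0,3,0,0,0,0,3,0,0,0,0])

```text
clock: 24.65
position: [0.429, -0.246, 0.3093]
ee_rot: [0.0, 1.0, 0.0, -0.0]
contact_force: [1.0, -1.0, -0.9]
width: 0.0162
```

Run:
```python
from h import *
st=manip.get_state(); print(st['position'],st['ee_rot'],st['contact_force'],st['width'],st['clock'],st['qpos'])
save('side','d7.png'); save('scene','s7.png')
G=st['position']+[0,0,.019]
q=st['ee_rot'];M=R.from_quat([q[1],q[2],q[3],q[0]]).as_matrix();u=M[:,0]; print('tool x',u)
X=[G,G+.047*u,G+.127*u]
pd=proj('side',X);ps=proj('scene',X)
o=(pd[1]-[90,70]).astype(int);o2=(ps[1]-[60,60]).astype(int)
a=cv2.imread('pics/d7.png')[max(o[1],0):o[1]+140,max(o[0],0):o[0]+180]; b=cv2.imread('pics/s7.png')[o2[1]:o2[1]+120,o2[0]:o2[0]+120]
print(o,o2,(pd-o)*3,(ps-o2)*2+[540,0])
c=np.zeros((420,780,3),np.uint8);c[:,:540]=cv2.resize(a,(540,420),interpolation=2);c[:240,540:]=cv2.resize(b,(240,240),interpolation=2)
w=cv2.imread('pics/d7.png')[180:270,200:290];c[240:,540:720]=cv2.resize(w,(180,180))
cv2.imwrite('pics/c7.png',c)
```

```text
[ 0.42902773 -0.24601492  0.30933789] [ 5.60434940e-05  9.99999904e-01  4.34582760e-04 -1.33795562e-05] [ 1.02860504 -1.0136297  -0.88127821] 0.016223287230451015 24.65 [-6.61363068e-01  1.17020857e-01  1.52053139e+00 -1.05103042e-04
  1.50399264e+00  9.08571106e-01]
tool x [ 9.99999622e-01  8.69163936e-04 -2.68078209e-05]
[143  99] [157  35] [[172.18105742 211.83968734]
 [271.63632128 210.97155093]
 [438.64902899 209.7211511 ]] [[683.60351931  98.10602142]
 [660.45345567 121.05201895]
 [618.94323418 162.29202489]]
```

View pics/c7.png

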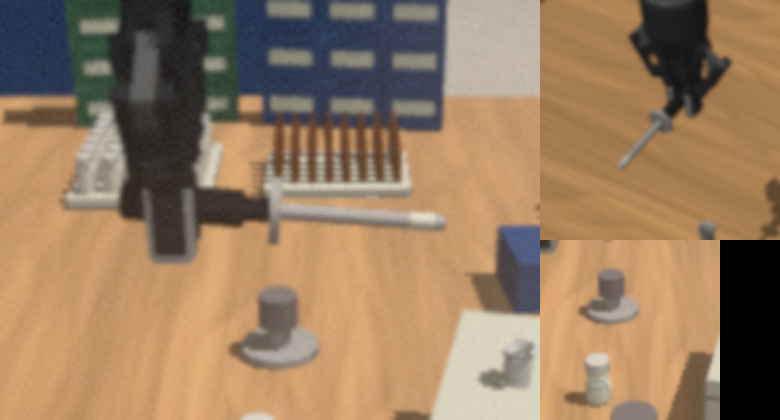

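carry_out(moves=[3,-2,0.4,0,0,3,-3,0.5,0,0,3,-3,0.5,0,0,3,-2,0,-1,0,3,0,0,-3,0,3,0,0,-4,0,3,0,0,-4,0,3,0,0,-3.5,0,3,0,0,-2.5,0,3,0,0,-1,0], squeeze=30)

```text
clock: 25.75
position: [0.3277, -0.2308, 0.1173]
ee_rot: [-0.002, 1.0, 0.0, -0.002]
contact_force: [-0.0, -0.5, -0.2]
width: 0.0161
```

carry_out(moves=[3,0,0,-0.4,0,3,0,0,-0.4,0,3,0,0,-0.4,0,3,0,0,-0.4,0,3,0,0,-0.4,0,3,0,0,-0.4,0,3,0,0,-0.4,0,3,0,0,-0.4,0,3,0,0,-0.1,0,3,0,0,0,0])

```text
clock: 26.75
position: [0.3291, -0.2322, 0.0864]
ee_rot: [0.0, 1.0, 0.0, 0.0]
contact_force: [-1.0, -0.5, 2.5]
width: 0.0163
```

carry_out(moves=[3,0,0,0,0,3,0,0,0,0,3,0,0,0,0,3,0,0,0.4,0,3,0,0,1.5,0,3,0,0,3,0,3,0,0,4,0,3,0,0,4,0,3,0,0,4,0,3,0,0,3,0], squeeze=60)

```text
clock: 27.75
position: [0.3293, -0.2319, 0.2878]
ee_rot: [0.001, 1.0, 0.001, 0.001]
contact_force: [-0.1, -0.4, -1.1]
width: 0.0163
```

carry_out(moves=[3,2,0,1.5,0,3,3,0,1,0,3,3,0,0,0,3,2,0,0,0,3,0,0,0,0,3,0,0,0,0,3,0,0,0,0,3,0,0,0,0,3,0,0,0,0,3,0,0,0,0])

```text
clock: 28.75
position: [0.4286, -0.2321, 0.3106]
ee_rot: [0.0, 1.0, 0.0, 0.0]
contact_force: [-0.3, 0.5, -0.5]
width: 0.0161
```

Run:
```python
from h import *
st=manip.get_state(); print(st['position'],st['ee_rot'],st['contact_force'],st['width'],st['clock'],abs(st['qd']).max())
save('side','d8.png'); save('scene','s8.png')
G=st['position']+[0,0,.0225]; u=np.array([1,0,0])
X=[G,G+.047*u,G+.127*u]; pd=proj('side',X)
o=(pd[1]-[90,70]).astype(int); print(o,(pd-o)*3)
a=cv2.imread('pics/d8.png')[o[1]:o[1]+140,o[0]:o[0]+180]
g=cv2.cvtColor(a,6).astype(int)
# bystanders: change vs start in scene camera
s0=cv2.imread('pics/raw_scene0.png');s8=cv2.imread('pics/s8.png')
for n,(x,y) in dict(vial=(310,203),amber=(172,210),carton=(381,352)).items(): print(n,np.abs(s0[y-15:y+15,x-15:x+15].astype(int)-s8[y-15:y+15,x-15:x+15]).mean())
c=np.zeros((420,780,3),np.uint8);c[:,:540]=cv2.resize(a,(540,420),interpolation=2);c[:,540:]=cv2.resize(s8[120:340,150:410],(240,203),interpolation=2) if 0 else 0
c[:203,540:]=cv2.resize(s8[120:340,150:410],(240,203));c[203:383,540:]=cv2.resize(cv2.imread('pics/d8.png')[190:370,160:400],(240,180))
cv2.imwrite('pics/c8.png',c)
```

```text
[ 0.42857684 -0.23205121  0.31058092] [1.52974281e-04 9.99999974e-01 1.03960891e-04 1.34608590e-04] [-0.31969171  0.53343719 -0.45982005] 0.016123658807577657 28.75 0.004721688599656802
[143  92] [[173.71113381 212.90327889]
 [271.34163733 212.17497281]
 [435.36256143 211.18098076]]
vial 12.25074074074074
amber 3.7962962962962963
carton 2.701111111111111
```

View pics/c8.png

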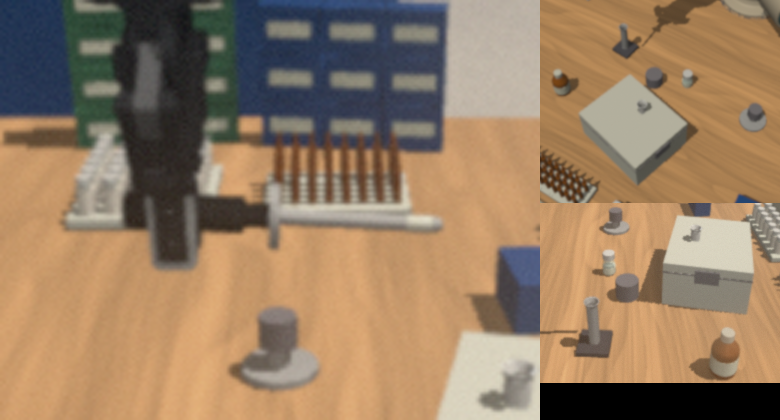

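Run:
```python
from h import *
for f,o in(('d7.png',(143,99)),('d8.png',(143,92))):
    g=cv2.GaussianBlur(cv2.imread('pics/'+f).astype(np.float32).mean(2),(0,0),1)
    L=[]
    for x in range(o[0]+99,o[0]+142):
        c=g[o[1]+66:o[1]+84,x]; d=np.diff(c); i=d[2:].argmin()+2
        k=slice(max(i-1,0),i+2); w=-d[k].clip(max=0); L.append((x,o[1]+66.5+(np.arange(len(d))[k]*w).sum()/w.sum()))
    L=np.array(L); p=np.polyfit(*L.T,1); r=L[:,1]-np.polyval(p,L[:,0]); m=abs(r)<.7; p=np.polyfit(*L[m].T,1)
    print(f,'lower edge slope deg',np.degrees(np.arctan(p[0])),m.sum(),r.std())
    e=[]
    for a in range(-10,6):
        u=np.array([np.cos(np.radians(a)),0,np.sin(np.radians(a))]); G=np.array([.4286,-.232,.333])
        q=proj('side',[G+.055*u,G+.12*u]); e.append((a,np.degrees(np.arctan2(*(q[1]-q[0])[::-1]))))
    e=np.array(e); print('tilt',np.interp(-np.degrees(np.arctan(p[0])),-e[:,1],e[:,0]))
```

```text
d7.png lower edge slope deg 4.304595801913971 43 0.12220884162354385
tilt -5.019034591049575
d8.png lower edge slope deg 3.3784345912711724 43 0.1391137810980653
tilt -4.015527779539541
```

carry_out(moves=[3,-2,0,0,0,3,-3,0,0,0,3,-3,0,0,0,3,-2,0,-1,0,3,0,0,-3,0,3,0,0,-4,0,3,0,0,-4,0,3,0,0,-4,0,3,0,0,-3,0,3,0,0,-1,0], squeeze=30)

```text
clock: 29.85
position: [0.3273, -0.2304, 0.1079]
ee_rot: [-0.002, 1.0, 0.0, -0.002]
contact_force: [-0.2, 0.1, -1.2]
width: 0.0162
```

carry_out(moves=[3,0,0,-0.5,0,3,0,0,-0.5,0,3,0,0,-0.5,0,3,0,0,-0.5,0,3,0,0,-0.4,0,3,0,0,-0.3,0,3,0,0,-0.2,0,3,0,0,-0.2,0,3,0,0,0,0,3,0,0,0,0])

```text
clock: 30.85
position: [0.3297, -0.2325, 0.0796]
ee_rot: [0.001, 1.0, 0.0, 0.001]
contact_force: [1.0, -1.6, 3.1]
width: 0.0165
```

carry_out(moves=[3,0,0,0,0,3,0,0,0,0,3,0,0,0,0,3,0,0,0.5,0,3,0,0,1.6,0,3,0,0,3,0,3,0,0,4,0,3,0,0,4,0,3,0,0,4,0,3,0,0,3,0], squeeze=60)

```text
clock: 31.85
position: [0.3278, -0.2311, 0.282]
ee_rot: [-0.0, 1.0, 0.001, -0.001]
contact_force: [0.2, -1.1, -1.4]
width: 0.0166
```

carry_out(moves=[3,2,0,1.5,0,3,3,0,1.5,0,3,3,0,0,0,3,2,0,0,0,3,0,0,0,0,3,0,0,0,0,3,0,0,0,0,3,0,0,0,0,3,0,0,0,0,3,0,0,0,0])

```text
clock: 32.85
position: [0.4285, -0.232, 0.3106]
ee_rot: [0.0, 1.0, 0.0, 0.0]
contact_force: [0.0, 0.5, -0.7]
width: 0.0163
```

```bash
cat > tilt.py <<'E'
from h import *
import sys
st=manip.get_state(); print(st['position'],st['width'],st['clock'])
f=sys.argv[1]; save('side',f)
P=st['position']+[0,0,.0225]; pd=proj('side',[P+[.047,0,0]]); o=(pd[0]-[90,70]).astype(int); print(o)
g=cv2.GaussianBlur(cv2.imread('pics/'+f).astype(np.float32).mean(2),(0,0),1)
L=[]
for x in range(o[0]+99,o[0]+142):
    c=g[o[1]+62:o[1]+82,x]; d=np.diff(c); i=d[2:].argmin()+2
    k=slice(max(i-1,0),i+2); w=-d[k].clip(max=0); L.append((x,o[1]+62.5+(np.arange(len(d))[k]*w).sum()/w.sum()))
L=np.array(L); p=np.polyfit(*L.T,1); r=L[:,1]-np.polyval(p,L[:,0]); m=abs(r)<.7; p=np.polyfit(*L[m].T,1)
e=[]
for a in range(-10,11):
    u=np.array([np.cos(np.radians(a)),0,np.sin(np.radians(a))])
    q=proj('side',[P+.055*u,P+.12*u]); e.append((a,np.degrees(np.arctan2(*(q[1]-q[0])[::-1]))))
e=np.array(e); print('slope',np.degrees(np.arctan(p[0])),m.sum(),r.std(),'tilt',np.interp(-np.degrees(np.arctan(p[0])),-e[:,1],e[:,0]))
E
python3 tilt.py d9.png
```

```text
[ 0.42851182 -0.23202161  0.31055408] 0.016308091429462247 32.85
[143  92]
slope -0.3925046891338729 43 0.06606591930034572 tilt 0.049109805762993244
```

carry_out(moves=[3,0,0,0,0,3,0,0,0,0,3,0,0,0,0,3,0,0,0,0,3,0,0,0,0,3,0,0,0,0,3,0,0,0,0,3,0,0,0,0,3,0,0,0,0,3,0,0,0,0])

```text
clock: 33.9
position: [0.429, -0.232, 0.3103]
ee_rot: [0.0, 1.0, 0.0, -0.0]
contact_force: [-0.3, -0.7, 0.6]
width: 0.0163
```

```bash
python3 tilt.py d10.png && python3 -c "
from h import *
manip.sign_off()"
```

```text
[ 0.42901361 -0.23199356  0.3103309 ] 0.01633495153134233 33.9
[143  92]
slope -0.3593460511939951 43 0.05057570538681512 tilt 0.01277254572373827
the job is handed in; nothing more can be done
```

I did the whole job in the order asked and handed it in at about 34 s; the sign-off gives no verdict.

- **Cap:** I set the smaller cap, the one on the guide tube, over the holder's post. I lowered it until it pressed with about 12 N, then let go; later pictures show it seated.
- **Gauge:** I lowered it into the guide tube until the collar stopped on the rim. The force was 5.6 to 9.4 N, a picture showed the collar on the rim, and I held it there for over a second before withdrawing it fully.
- **Levelling:** The arm could not tilt the tool, so I turned the gauge in a light grip by pressing its rod on the rim of the empty stand sleeve. The first two tries left the tip 5° and 4° low. The third measured 0.0° tilt, and a second measurement 1 s later agreed.
- **Final hold:** The gauge is held at about 60 N, about 0.33 m above the desk, still and clear of everything else.

**Bystanders:** The amber bottle and the carton looked unchanged in the scene camera. The vial's patch of the image differed more from the start picture. I put that down to the arm and its shadow in the first picture, since the vial still stood at the same pixel position.

**Not checked by eye:** I had used all 12 viewings, so the final level comes only from fitting the rod's edge in the side camera. The bystander check was made before the last levelling press.

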